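Load the measuring fixture with the row of bushes, keeping their order

TASK

Move the four bushes from the coloured holders on the plywood carrier to the spigots of the black measuring fixture, keeping their order as counted from the red end of each: the bush nearest the carrier's red end goes on the spigot nearest the fixture's red end, the next one beside it, and so on. Set each one down upright and fully seated over its spigot, without dropping it, and leave all four released and at rest. Do not shift the white reference sphere.

Things in the scene. Friction and masses are not known exactly. Their poses are not given: they have to be found in the camera images.
- bush_steel: steel bush: upright tube, bright grey steel outer ring, bronze lining inside; outer diameter 56 mm, bore 34 mm right through, 45 mm tall, its lowest 10 mm a bronze foot of 44 mm diameter. Origin: centre of its underside, z up its axis. 0.28 to 0.77 kg. Starts upright over the spigot of the yellow holder; grip it across the 56 mm ring from above
- bush_bronze: bronze bush: upright tube, outer ring of yellow bronze too, bronze lining inside; outer diameter 56 mm, bore 34 mm right through, 50 mm tall, its lowest 10 mm a bronze foot of 44 mm diameter. Origin: centre of its underside, z up its axis. 0.28 to 0.77 kg. Starts upright over the spigot of the white holder; grip it across the 56 mm ring from above
- bush_black: black bush: upright tube, black-oxided outer ring, bronze lining inside; outer diameter 56 mm, bore 34 mm right through, 55 mm tall, its lowest 10 mm a bronze foot of 44 mm diameter. Origin: centre of its underside, z up its axis. 0.28 to 0.77 kg. Starts upright over the spigot of the orange holder; grip it across the 56 mm ring from above
- bush_blue: blue bush: upright tube, blue-painted outer ring, bronze lining inside; outer diameter 56 mm, bore 34 mm right through, 40 mm tall, its lowest 10 mm a bronze foot of 44 mm diameter. Origin: centre of its underside, z up its axis. 0.28 to 0.77 kg. Starts upright over the spigot of the green holder; grip it across the 56 mm ring from above
- holder_steel: yellow holder, fixed on the plywood carrier, under the steel bush at the start: 64 x 64 x 12 mm plate, spigot 18 mm diameter and 23 mm high in the middle. Origin: centre of its underside, 18 mm over the table (seat 30 mm over the table). The four holders form a row, 80 mm apart, in any order; each one's +y points along the row to the carrier's red end
- holder_bronze: white holder, fixed on the plywood carrier, under the bronze bush at the start: 64 x 64 x 12 mm plate, spigot 18 mm diameter and 23 mm high in the middle. Origin: centre of its underside, 18 mm over the table (seat 30 mm over the table). The four holders form a row, 80 mm apart, in any order; each one's +y points along the row to the carrier's red end
- holder_black: orange holder, fixed on the plywood carrier, under the black bush at the start: 64 x 64 x 12 mm plate, spigot 18 mm diameter and 23 mm high in the middle. Origin: centre of its underside, 18 mm over the table (seat 30 mm over the table). The four holders form a row, 80 mm apart, in any order; each one's +y points along the row to the carrier's red end
- holder_blue: green holder, fixed on the plywood carrier, under the blue bush at the start: 64 x 64 x 12 mm plate, spigot 18 mm diameter and 23 mm high in the middle. Origin: centre of its underside, 18 mm over the table (seat 30 mm over the table). The four holders form a row, 80 mm apart, in any order; each one's +y points along the row to the carrier's red end
- fixture: measuring fixture: fixed black plate 90 x 400 x 12 mm, red at its -y end. Origin: centre of its underside, on the table. Four round aluminium seats 52 mm wide, tops 30 mm over the table, each with a spigot 18 mm diameter, 23 mm high. Counted from the red end, places one to four (one to four white dots) are at y = -120, -40, +40, +120 mm, x = 0
- ref_sphere: bystander: the white ceramic reference ball (29 mm diameter) on a stem on a dark round foot (64 mm diameter, 110 mm tall in all), loose on the table. Origin: centre of its underside
Things that resemble listed ones, but are neither listed nor needed, are in the scene too. Several things have the shape of the bush_black; the one meant has the colours described above.

How it is judged:
At the end, for the whole second after the job is handed in: Each bush is over the fixture spigot whose place from the fixture's red end equals its holder's place from the carrier's red end: centre within 12 mm along and across the row, underside within 4 mm of the seat, upright within 0.1 rad, at rest and not touched by the fingers (((y of each of holder_bronze, holder_black, holder_blue in the frame of holder_steel below 0 m and x of bush_steel in the frame of fixture between -0.012 and 0.012 m and y of bush_steel in the frame of fixture between -0.132 and -0.108 m) or (y of holder_bronze in the frame of holder_steel above 0 m and y of each of holder_black, holder_blue in the frame of holder_steel below 0 m and x of bush_steel in the frame of fixture between -0.012 and 0.012 m and y of bush_steel in the frame of fixture between -0.052 and -0.028 m) or (y of each of holder_bronze, holder_blue in the frame of holder_steel below 0 m and y of holder_black in the frame of holder_steel above 0 m and x of bush_steel in the frame of fixture between -0.012 and 0.012 m and y of bush_steel in the frame of fixture between -0.052 and -0.028 m) or (y of each of holder_bronze, holder_black in the frame of holder_steel below 0 m and y of holder_blue in the frame of holder_steel above 0 m and x of bush_steel in the frame of fixture between -0.012 and 0.012 m and y of bush_steel in the frame of fixture between -0.052 and -0.028 m) or (y of each of holder_bronze, holder_black in the frame of holder_steel above 0 m and y of holder_blue in the frame of holder_steel below 0 m and x of bush_steel in the frame of fixture between -0.012 and 0.012 m and y of bush_steel in the frame of fixture between 0.028 and 0.052 m) or (y of each of holder_bronze, holder_blue in the frame of holder_steel above 0 m and y of holder_black in the frame of holder_steel below 0 m and x of bush_steel in the frame of fixture between -0.012 and 0.012 m and y of bush_steel in the frame of fixture between 0.028 and 0.052 m) or (y of holder_bronze in the frame of holder_steel below 0 m and y of each of holder_black, holder_blue in the frame of holder_steel above 0 m and x of bush_steel in the frame of fixture between -0.012 and 0.012 m and y of bush_steel in the frame of fixture between 0.028 and 0.052 m) or (y of each of holder_bronze, holder_black, holder_blue in the frame of holder_steel above 0 m and x of bush_steel in the frame of fixture between -0.012 and 0.012 m and y of bush_steel in the frame of fixture between 0.108 and 0.132 m)) and height (world z) of bush_steel between 0.026 and 0.034 m and angle between each of bush_steel, bush_bronze, bush_black, bush_blue's own z axis and vertical below 0.1 rad and linear speed of each of bush_steel, bush_bronze, bush_black, bush_blue below 0.02 m/s and angular speed of each of bush_steel, bush_bronze, bush_black, bush_blue below 0.2 rad/s and contact force between each of bush_steel, bush_bronze, bush_black, bush_blue and the fingers below 0.05 N and ((y of each of holder_steel, holder_black, holder_blue in the frame of holder_bronze below 0 m and x of bush_bronze in the frame of fixture between -0.012 and 0.012 m and y of bush_bronze in the frame of fixture between -0.132 and -0.108 m) or (y of holder_steel in the frame of holder_bronze above 0 m and y of each of holder_black, holder_blue in the frame of holder_bronze below 0 m and x of bush_bronze in the frame of fixture between -0.012 and 0.012 m and y of bush_bronze in the frame of fixture between -0.052 and -0.028 m) or (y of each of holder_steel, holder_blue in the frame of holder_bronze below 0 m and y of holder_black in the frame of holder_bronze above 0 m and x of bush_bronze in the frame of fixture between -0.012 and 0.012 m and y of bush_bronze in the frame of fixture between -0.052 and -0.028 m) or (y of each of holder_steel, holder_black in the frame of holder_bronze below 0 m and y of holder_blue in the frame of holder_bronze above 0 m and x of bush_bronze in the frame of fixture between -0.012 and 0.012 m and y of bush_bronze in the frame of fixture between -0.052 and -0.028 m) or (y of each of holder_steel, holder_black in the frame of holder_bronze above 0 m and y of holder_blue in the frame of holder_bronze below 0 m and x of bush_bronze in the frame of fixture between -0.012 and 0.012 m and y of bush_bronze in the frame of fixture between 0.028 and 0.052 m) or (y of each of holder_steel, holder_blue in the frame of holder_bronze above 0 m and y of holder_black in the frame of holder_bronze below 0 m and x of bush_bronze in the frame of fixture between -0.012 and 0.012 m and y of bush_bronze in the frame of fixture between 0.028 and 0.052 m) or (y of holder_steel in the frame of holder_bronze below 0 m and y of each of holder_black, holder_blue in the frame of holder_bronze above 0 m and x of bush_bronze in the frame of fixture between -0.012 and 0.012 m and y of bush_bronze in the frame of fixture between 0.028 and 0.052 m) or (y of each of holder_steel, holder_black, holder_blue in the frame of holder_bronze above 0 m and x of bush_bronze in the frame of fixture between -0.012 and 0.012 m and y of bush_bronze in the frame of fixture between 0.108 and 0.132 m)) and height (world z) of bush_bronze between 0.026 and 0.034 m and ((y of each of holder_steel, holder_bronze, holder_blue in the frame of holder_black below 0 m and x of bush_black in the frame of fixture between -0.012 and 0.012 m and y of bush_black in the frame of fixture between -0.132 and -0.108 m) or (y of holder_steel in the frame of holder_black above 0 m and y of each of holder_bronze, holder_blue in the frame of holder_black below 0 m and x of bush_black in the frame of fixture between -0.012 and 0.012 m and y of bush_black in the frame of fixture between -0.052 and -0.028 m) or (y of each of holder_steel, holder_blue in the frame of holder_black below 0 m and y of holder_bronze in the frame of holder_black above 0 m and x of bush_black in the frame of fixture between -0.012 and 0.012 m and y of bush_black in the frame of fixture between -0.052 and -0.028 m) or (y of each of holder_steel, holder_bronze in the frame of holder_black below 0 m and y of holder_blue in the frame of holder_black above 0 m and x of bush_black in the frame of fixture between -0.012 and 0.012 m and y of bush_black in the frame of fixture between -0.052 and -0.028 m) or (y of each of holder_steel, holder_bronze in the frame of holder_black above 0 m and y of holder_blue in the frame of holder_black below 0 m and x of bush_black in the frame of fixture between -0.012 and 0.012 m and y of bush_black in the frame of fixture between 0.028 and 0.052 m) or (y of each of holder_steel, holder_blue in the frame of holder_black above 0 m and y of holder_bronze in the frame of holder_black below 0 m and x of bush_black in the frame of fixture between -0.012 and 0.012 m and y of bush_black in the frame of fixture between 0.028 and 0.052 m) or (y of holder_steel in the frame of holder_black below 0 m and y of each of holder_bronze, holder_blue in the frame of holder_black above 0 m and x of bush_black in the frame of fixture between -0.012 and 0.012 m and y of bush_black in the frame of fixture between 0.028 and 0.052 m) or (y of each of holder_steel, holder_bronze, holder_blue in the frame of holder_black above 0 m and x of bush_black in the frame of fixture between -0.012 and 0.012 m and y of bush_black in the frame of fixture between 0.108 and 0.132 m)) and height (world z) of bush_black between 0.026 and 0.034 m and ((y of each of holder_steel, holder_bronze, holder_black in the frame of holder_blue below 0 m and x of bush_blue in the frame of fixture between -0.012 and 0.012 m and y of bush_blue in the frame of fixture between -0.132 and -0.108 m) or (y of holder_steel in the frame of holder_blue above 0 m and y of each of holder_bronze, holder_black in the frame of holder_blue below 0 m and x of bush_blue in the frame of fixture between -0.012 and 0.012 m and y of bush_blue in the frame of fixture between -0.052 and -0.028 m) or (y of each of holder_steel, holder_black in the frame of holder_blue below 0 m and y of holder_bronze in the frame of holder_blue above 0 m and x of bush_blue in the frame of fixture between -0.012 and 0.012 m and y of bush_blue in the frame of fixture between -0.052 and -0.028 m) or (y of each of holder_steel, holder_bronze in the frame of holder_blue below 0 m and y of holder_black in the frame of holder_blue above 0 m and x of bush_blue in the frame of fixture between -0.012 and 0.012 m and y of bush_blue in the frame of fixture between -0.052 and -0.028 m) or (y of each of holder_steel, holder_bronze in the frame of holder_blue above 0 m and y of holder_black in the frame of holder_blue below 0 m and x of bush_blue in the frame of fixture between -0.012 and 0.012 m and y of bush_blue in the frame of fixture between 0.028 and 0.052 m) or (y of each of holder_steel, holder_black in the frame of holder_blue above 0 m and y of holder_bronze in the frame of holder_blue below 0 m and x of bush_blue in the frame of fixture between -0.012 and 0.012 m and y of bush_blue in the frame of fixture between 0.028 and 0.052 m) or (y of holder_steel in the frame of holder_blue below 0 m and y of each of holder_bronze, holder_black in the frame of holder_blue above 0 m and x of bush_blue in the frame of fixture between -0.012 and 0.012 m and y of bush_blue in the frame of fixture between 0.028 and 0.052 m) or (y of each of holder_steel, holder_bronze, holder_black in the frame of holder_blue above 0 m and x of bush_blue in the frame of fixture between -0.012 and 0.012 m and y of bush_blue in the frame of fixture between 0.108 and 0.132 m)) and height (world z) of bush_blue between 0.026 and 0.034 m).
It fails at once if the steel bush is let go in mid-air, with its underside more than 20 mm above the seats (height (world z) of bush_steel above 0.05 m and contact force between bush_steel and anything else below 0.02 N).
It fails at once if the bronze bush is let go in mid-air, with its underside more than 20 mm above the seats (height (world z) of bush_bronze above 0.05 m and contact force between bush_bronze and anything else below 0.02 N).
It fails at once if the black bush is let go in mid-air, with its underside more than 20 mm above the seats (height (world z) of bush_black above 0.05 m and contact force between bush_black and anything else below 0.02 N).
It fails at once if the blue bush is let go in mid-air, with its underside more than 20 mm above the seats (height (world z) of bush_blue above 0.05 m and contact force between bush_blue and anything else below 0.02 N).
It fails at once if the reference sphere is pushed more than 10 mm (distance of ref_sphere from where it was at the start of the episode above 0.01 m).
It also fails if it takes over 93 s, if anything falls off the work surface, if the arm or the gripper's body presses on something with over 40 N, if the wrist force passes 120 N, or if a joint passes its speed limit or range.

ROBOT

A 6-joint arm with a two-finger parallel gripper is mounted at the origin on the work surface. World frame = base frame: x ahead of the robot, y to its left, z up, the work surface at z = 0. Lengths are in m, angles in rad, forces in N, time in s.
With the tool pointing down it reaches from about 0.35 to 0.975 m from the base axis. Payload 4.9 kg.
Tool frame: the origin (TCP) lies at the very end of the fingers, on their centre line; the grasp point (between the pads) lies 19 mm behind it; x points along the fingers, y is the direction in which the jaws open and shut, and the axes are right-handed (so a half turn about x gives the same grasp; the last joint's range is limited). The gripper opens to 85 mm and grips with 20 to 120 N. Pads are 22 mm wide; open, the fingers measure 114 mm over their backs; the gripper's body (76 mm by 85 mm) begins 54 mm behind the grasp point. The pads swing forward as they close: fully open they stand 13 mm farther back than shut.
Start: joints at [-1.422, 0.053, 1.613, -0, 1.476, -0.119], TCP at [0.165, -0.603, 0.231] pointing down, gripper open.
Joint ranges: [-3.01, 3.01], [-1.01, 2.22], [0.06, 2.58], [-1.02, 4.17], [0.09, 2.62], [-3.14, 3.14]. Speed limits (rad/s): [2.57, 2.57, 3.14, 3.14, 3.14, 3.14].

INTERFACE

Orientations are given as a unit quaternion [w, x, y, z].
In Python, from plant import manip gives the robot as it stands.
- The arm moves only by the tool play_rows, never from a script. Its argument "plan" is a list of rows, each a list of 5 numbers: the shift along the tool's x, y, z in mm, then the turn about the tool's x in rad, then the closure, from -1 (fully open) to 1 (shut). A call has 1 to 8 rows; each row is the pose to reach, as a shift and turn from the pose commanded when the call began, along the tool's axes at that moment; what a row does not reach only later rows make up. A row lasts 1/8 s, in which the tool goes at most 62.5 mm and 10.7 degrees, less where a joint would pass 70% of its speed; a pose out of reach is approached as far as the arm can. A call with a gripper value outside its range is refused whole. The fingers move at their own pace and stop on an object; the grip force is fixed at half the most. Time passes only in rows, so rows that repeat a pose let the fingers close. It gives the time, the measured TCP pose, the force and the opening at its end, in the units of the state.
- manip.state(): the state, without advancing time (a new reading comes with each control period).
- manip.grab_frame(name): name is "scene" or "side" or "wrist"; returns a dict with "img" (384x512x3 uint8, red, green, blue), "range_z" (384x512 float32, m along the optical axis (not along the pixel's ray), 0 where there is no reading), "fx", "fy", "cx", "cy" (pixels), "origin" and "rotation" of the camera in the world. Camera axes: x right, y up, looking along -z (the intrinsics and any distortion apply to the point x, -y, -z); pixel columns grow to the right and rows downward; lengths in m; the calibration is good to about 2 mm. A picture is of the moment at which its call begins.
- manip.job_done(): hands the job in, once; it reports no verdict.
The state is a dict: "time": time; "joint_pos": joint angles; "joint_vel": joint speeds; "joint_efforts": joint torques, N m; "tool_pos": TCP position; "tool_rot": TCP orientation; "contact_force": force on the tool from outside, world axes, zero at the start; "ft_torque": the same for the moment, N m; "gripper_width": opening from 0.0 (shut) to 1.0 (fully open).
Only numpy, scipy, OpenCV 4.12 (cv2) and the standard library are available. Lean on these libraries where they do the work, as an engineer would, in place of code of your own. Each camera call takes 0.05 s, during which the arm holds its last target. There are 200 camera calls.

## Working session

There is one attempt and no reset: what is moved stays moved. The work goes in short steps, Python scripts to look and compute and a tool call to move; the robot and the scene stay as the last step left them, time stands still between calls to the robot, and variables do not carry over. Pictures are saved under pics/ and viewed, about 12 in all and at most 16, crops included, and the job is handed in when it is done.

Besides the shell and the picture viewer there is one more tool, called after "Emit:" in YAML: its name, and indented under it one key for each argument. play_rows: Moves the arm, as the interface text tells. Its arguments: {"type":"object","properties":{"plan":{"type":"array"}},"required":["plan"]}

```bash
mkdir -p pics; ls; cat > h.py <<'E'
import numpy as np, cv2
from plant import manip
def grab(n,save=None):
    f=manip.grab_frame(n)
    if save: cv2.imwrite('pics/'+save,f['img'][:,:,::-1])
    return f
def cloud(f):
    d=f['range_z']; v,u=np.mgrid[:d.shape[0],:d.shape[1]]
    p=np.stack([(u-f['cx'])/f['fx']*d,-(v-f['cy'])/f['fy']*d,-d],-1)
    return p@np.array(f['rotation']).T+np.array(f['origin'])
E
python3 - <<'E'
from h import *
for n in ['scene','side','wrist']:
    f=grab(n,n+'0.png'); print(n,{k:(v if not hasattr(v,'shape') or v.size<10 else v.shape) for k,v in f.items() if k not in('img','range_z')})
    np.savez('/tmp/'+n,**f)
a=[cv2.imread('pics/%s0.png'%n) for n in ['scene','side']]
print(manip.state())
E
```

```text
pics
scene {'fx': 474.72231030881215, 'fy': 474.72231030881215, 'cx': 249.39027912858953, 'cy': 193.97133259513433, 'origin': array([ 1.24526305, -0.52639107,  0.90132515]), 'rotation': array([0.82218017, 0.38561117, 0.16871827, 0.38322048])}
side {'fx': 425.4041682963062, 'fy': 425.4041682963062, 'cx': 258.6853061716815, 'cy': 188.53435547181695, 'origin': array([0.31945142, 0.67122152, 0.73868235]), 'rotation': array([-0.14080024, -0.06243415,  0.34056116,  0.92752109])}
wrist {'fx': 275.6342984731885, 'fy': 275.6342984731885, 'cx': 256.06967965675636, 'cy': 191.8116140656676, 'origin': array([ 0.2432347 , -0.58169986,  0.37111887]), 'rotation': array([ 0.7850008 , -0.1260836 ,  0.0971783 , -0.59869278])}
{'time': 0.15, 'joint_pos': array([-1.42199283e+00,  5.32323547e-02,  1.61395615e+00,  4.37401509e-06,
        1.47603994e+00, -1.19013879e-01]), 'joint_vel': array([ 0.00015037, -0.00340906, -0.00302042,  0.00080727, -0.00028248,
       -0.00090758]), 'joint_efforts': array([-2.91352826e-04, -3.94245672e+01, -3.70721805e+01, -1.78457362e-04,
        4.60648182e-03, -2.12264706e-05]), 'tool_pos': array([ 0.16531245, -0.60223548,  0.23034204]), 'tool_rot': array([-0.09382654, -0.7007692 , -0.09498313,  0.70078335]), 'contact_force': array([ 0.70063001, -0.14585817, -0.35142648]), 'ft_torque': array([ 0.01369024,  0.04912865, -0.05496587]), 'gripper_width': 0.998656097000239}
```

View pics/scene0.png

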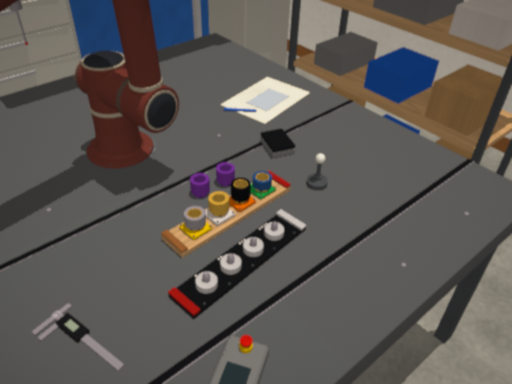

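View pics/side0.png

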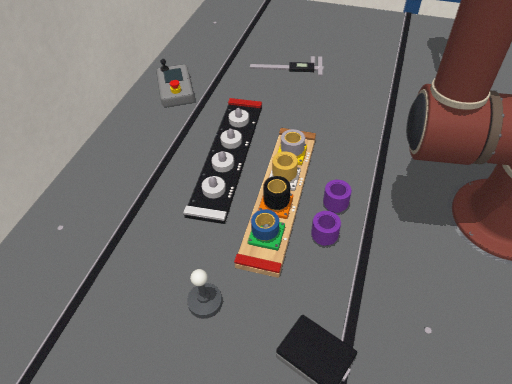

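The scene and side views agree. Carrier order from its red end: blue (side px 265,222), black (277,190), bronze (286,164), steel (293,142). The fixture's red end is the opposite, far one (245,103), with spigots at (239,118) … (213,186). The reference sphere is at (200,290), and the purple bushes are decoys.

```bash
cat >> h.py <<'E'
from scipy.spatial.transform import Rotation as R
_c=cloud
def cloud(f):
    q=f['rotation']; f=dict(f); f['rotation']=R.from_quat(np.r_[q[1:],q[0]]).as_matrix(); return _c(f)
def circ(P):  # centre via min enclosing circle
    c,r=cv2.minEnclosingCircle(P[:,:2].astype(np.float32)*1000); return np.round(c,1),round(r,1)
def clusters(p,img,z0,z1,xr=(-2,2),yr=(-2,2),mn=12):
    m=((p[...,2]>z0)&(p[...,2]<z1)&(p[...,0]>xr[0])&(p[...,0]<xr[1])&(p[...,1]>yr[0])&(p[...,1]<yr[1])).astype(np.uint8)
    n,l,s,c=cv2.connectedComponentsWithStats(m)
    for i in range(1,n):
        if s[i,4]>=mn:
            k=l==i; print(z0,'px',c[i].round(),'n',s[i,4],'circ',*circ(p[k]),'zmed',np.median(p[k][:,2]).round(4),'rgb',img[k].mean(0).round())
E
python3 - <<'E'
from h import *
for n in ['side','scene']:
    f=dict(np.load('/tmp/%s.npz'%n)); p=cloud(f); print(n)
    print('table z',np.median(p[300:340,100:120,2] if n=='side' else p[150:170,40:60,2]))
    B=((0.2,.9),(-.65,.2))
    clusters(p,f['img'],0.0655,0.1,*B)
    clusters(p,f['img'],0.024,0.036,*B)
    clusters(p,f['img'],0.047,0.058,*B)
E
```

```text
side
table z -0.0002953572832188889
0.0655 px [292. 138.] n 292 circ [479.1 -35.5] 29.5 zmed 0.0733 rgb [164. 148. 134.]
0.0655 px [284. 162.] n 399 circ [474.9  44.3] 29.9 zmed 0.0779 rgb [190. 153.  68.]
0.0655 px [276. 189.] n 514 circ [469.6 124.7] 29.0 zmed 0.0826 rgb [67. 57. 37.]
0.0655 px [267. 214.] n 153 circ [471.3 198.8] 26.5 zmed 0.0689 rgb [ 96. 109. 121.]
0.024 px [176.  85.] n 625 circ [ 864.9 -210.3] 84.2 zmed 0.0337 rgb [126. 125. 124.]
0.024 px [169.  73.] n 12 circ [ 895.9 -237.7] 13.0 zmed 0.0349 rgb [53. 67. 70.]
0.024 px [238. 117.] n 189 circ [ 642.7 -123.2] 28.2 zmed 0.0296 rgb [194. 190. 189.]
0.024 px [283. 130.] n 25 circ [ 516.8 -104.8] 12.4 zmed 0.0255 rgb [162. 109.  66.]
0.024 px [231. 138.] n 217 circ [635.7 -42.9] 27.6 zmed 0.0292 rgb [195. 191. 191.]
0.024 px [308. 134.] n 54 circ [ 456.4 -109.2] 18.9 zmed 0.0256 rgb [164. 111.  69.]
0.024 px [279. 149.] n 19 circ [509.8 -39.2] 17.0 zmed 0.0285 rgb [218. 188.  46.]
0.024 px [301. 155.] n 82 circ [452.6 -36.8] 31.0 zmed 0.0294 rgb [179. 151.  26.]
0.024 px [222. 161.] n 245 circ [626.6  37. ] 26.6 zm
[... 3845 characters left out ...]
.1] 8.8 zmed 0.0544 rgb [142. 108.  39.]
0.047 px [219. 210.] n 59 circ [479.3  41. ] 27.3 zmed 0.0527 rgb [131.  99.  39.]
0.047 px [194. 214.] n 25 circ [466.8 -32. ] 13.0 zmed 0.053 rgb [135. 103.  42.]
0.047 px [195. 224.] n 66 circ [484.3 -41.5] 26.0 zmed 0.0525 rgb [98. 90. 89.]
0.047 px [274. 223.] n 24 circ [621.2 111.3] 8.6 zmed 0.0502 rgb [126. 117. 118.]
0.047 px [253. 239.] n 25 circ [629.1  32. ] 8.0 zmed 0.0518 rgb [136. 127. 127.]
0.047 px [231. 256.] n 31 circ [637.8 -46.9] 8.5 zmed 0.0508 rgb [136. 128. 127.]
0.047 px [206. 275.] n 33 circ [ 645.3 -126. ] 7.8 zmed 0.0501 rgb [136. 128. 127.]
0.047 px [245. 347.] n 50 circ [ 841.1 -171.4] 13.9 zmed 0.0488 rgb [157. 103.   8.]
```

```bash
cat >> h.py <<'E'
def tool():
    s=manip.state(); q=s['tool_rot']; return s,R.from_quat(np.r_[q[1:],q[0]]).as_matrix()
def go(x,y,z,yaw):
    """yaw deg = direction of jaw axis (+-180) in world; prints row shift (mm) and turn from the present pose"""
    s,M=tool(); d=M.T@(np.array([x,y,z])-s['tool_pos']*1000)
    j=np.degrees(np.arctan2(M[1,1],M[0,1])); t=(yaw-j+90)%180-90
    sgn=np.sign(M[2,0])
    print('shift',d.round(1),'turn',round(np.radians(t)*sgn,4),'dist',np.linalg.norm(d).round(),'j6',s['joint_pos'][5].round(2))
E
python3 - <<'E'
from h import *
s,M=tool(); print(M.round(3))
go(480,-200,230,3.7); go(466,202,150,3.7)
p=cloud(dict(np.load('/tmp/side.npz'))); print(p[295:310,195:212].reshape(-1,3)[::40].round(3),p[275:281,197:202].reshape(-1,3)[::8].round(3))
E
```

```text
[[-0.     0.265 -0.964]
 [ 0.002 -0.964 -0.265]
 [-1.    -0.002 -0.   ]]
shift [   0.9 -304.6 -409.9] turn -1.3676 dist 511.0 j6 -0.12
shift [  81.6 -695.9 -502.8] turn -1.3676 dist 862.0 j6 -0.12
[[0.554 0.369 0.019]
 [0.537 0.376 0.035]
 [0.526 0.375 0.031]
 [0.546 0.382 0.021]
 [0.534 0.382 0.021]
 [0.523 0.382 0.019]
 [0.539 0.393 0.02 ]] [[0.536 0.372 0.108]
 [0.531 0.371 0.106]
 [0.532 0.376 0.108]
 [0.528 0.375 0.104]]
```

Emit:
play_rows:
  plan:
    - [0, -60, -80, -0.17, -1]
    - [0, -95, -130, -0.34, -1]
    - [0, -130, -180, -0.51, -1]
    - [0, -165, -230, -0.68, -1]
    - [0, -200, -280, -0.85, -1]
    - [0, -240, -330, -1.02, -1]
    - [0, -275, -370, -1.2, -1]
    - [0, -304, -410, -1.3676, -1]

```text
time: 1.15
tool_pos: [0.4746, -0.2075, 0.2312]
tool_rot: [0.517, 0.482, 0.517, -0.482]
contact_force: [-0.6, -0.4, 0.1]
gripper_width: 1.002
```

```bash
python3 - <<'E'
from h import *
go(466,202,160,3.7)
E
```

```text
shift [  71.1   20.1 -409.1] turn 0.0055 dist 416.0 j6 -0.63
```

Emit:
play_rows:
  plan:
    - [10, 2, -60, 0, -1]
    - [20, 5, -120, 0, -1]
    - [30, 7, -180, 0, -1]
    - [40, 10, -240, 0, -1]
    - [50, 12, -300, 0, -1]
    - [60, 14, -360, 0, -1]
    - [70, 16, -400, 0, -1]
    - [70, 16, -400, 0, -1]

```text
time: 2.15
tool_pos: [0.4627, 0.1928, 0.1599]
tool_rot: [0.516, 0.482, 0.518, -0.483]
contact_force: [-0.2, -0.8, 0.2]
gripper_width: 0.997
```

```bash
python3 - <<'E'
from h import *
go(466,202,160,3.7)
f=grab('wrist','w1.png'); p=cloud(f)
B=((0.38,.7),(-.2,.3))
clusters(p,f['img'],0.0655,0.1,*B)
clusters(p,f['img'],0.024,0.036,*B)
clusters(p,f['img'],0.049,0.058,*B)
go(466,202,160,3.7)
E
```

```text
shift [-0.1  3.9 -9. ] turn 0.0044 dist 10.0 j6 0.18
0.0655 px [267. 184.] n 1867 circ [471.1 201.9] 27.9 zmed 0.0679 rgb [ 96. 108. 122.]
0.0655 px [259. 267.] n 2366 circ [470.5 122.9] 28.2 zmed 0.0825 rgb [81. 65. 45.]
0.0655 px [258. 319.] n 930 circ [474.5  45.6] 27.7 zmed 0.0771 rgb [183. 154.  93.]
0.024 px [264. 103.] n 1152 circ [464.9 270.8] 45.0 zmed 0.0246 rgb [191.  74.  65.]
0.024 px [255. 158.] n 1011 circ [468.3 201.1] 43.3 zmed 0.0281 rgb [100. 162. 103.]
0.024 px [268. 180.] n 368 circ [471.3 200.5] 16.7 zmed 0.0286 rgb [107. 151.  93.]
0.024 px [179. 205.] n 79 circ [380.3 158.9] 14.1 zmed 0.0299 rgb [80. 51. 92.]
0.024 px [263. 227.] n 882 circ [472.  125.7] 40.3 zmed 0.028 rgb [183. 113.  63.]
0.024 px [390. 254.] n 1065 circ [619.  114.2] 26.2 zmed 0.0281 rgb [201. 196. 191.]
0.024 px [258. 259.] n 23 circ [471.4 107.5] 7.8 zmed 0.0342 rgb [132. 109.  69.]
0.024 px [282. 298.] n 163 circ [507.6  43.3] 28.7 zmed 0.028 rgb [214. 204. 193.]
0.024 px [236. 296.] n 128 circ [444.8  42.6] 24.6 zmed 0.0281 rgb [185. 176. 166.]
0.049 px [264. 155.] n 81 circ [468.7 218.4] 22.0 zmed 0.0538 rgb [75. 84. 94.]
0.049 px [263. 181.] n 69 circ [468.3 201.6] 4.8 zmed 0.0507 rgb [139. 135. 129.]
0.049 px [267. 193.] n 127 circ [471.1 200.6] 17.0 zmed 0.0535 rgb [136. 113.  68.]
0.049 px [172. 216.] n 110 circ [380.5 158.9] 13.7 zmed 0.0529 rgb [ 91.  54. 106.]
0.049 px [259. 235.] n 193 circ [470.  132.6] 25.9 zmed 0.0538 rgb [54. 39. 31.]
0.049 px [261. 257.] n 12 circ [472.5 119.1] 3.1 zmed 0.0508 rgb [121. 110.  96.]
0.049 px [260. 268.] n 139 circ [471.2 114.6] 14.9 zmed 0.0536 rgb [139. 113.  66.]
0.049 px [399. 270.] n 46 circ [618.5 113.8] 4.8 zmed 0.0506 rgb [175. 167. 167.]
0.049 px [258. 302.] n 243 circ [475.   48.4] 27.3 zmed 0.0543 rgb [142. 118.  71.]
0.049 px [258. 329.] n 148 circ [475.5  32.8] 13.4 zmed 0.054 rgb [148. 122.  71.]
shift [  0.5   3.5 -10.3] turn 0.0026 dist 11.0 j6 0.18
```

View pics/w1.png

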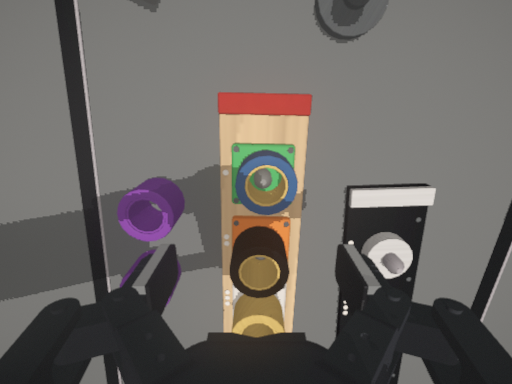

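The wrist view shows the blue bush at (267,184), black at (259,267) and bronze at (258,319). The jaws sit across the row and the purple decoys are clear. Measured positions agree within about 2 mm, so I'm descending on blue at (471,202).

Emit:
play_rows:
  plan:
    - [0, 9, -9.5, 0, -1]
    - [40, 9, -9.5, 0, -1]
    - [80, 9, -9.5, 0, -1]
    - [105, 9, -9.5, 0, -1]
    - [121, 9, -9.5, 0, -1]
    - [121, 9, -9.5, 0, -1]
    - [121, 9, -9.5, 0, -1]

```text
time: 3.08
tool_pos: [0.4737, 0.2009, 0.0417]
tool_rot: [0.516, 0.484, 0.515, -0.483]
contact_force: [-0.3, -0.1, -0.1]
gripper_width: 0.996
```

Emit:
play_rows:
  plan:
    - [3, -2, -1, 0, -1]
    - [3, -2, -1, 0, 1]
    - [3, -2, -1, 0, 1]
    - [3, -2, -1, 0, 1]
    - [3, -2, -1, 0, 1]
    - [3, -2, -1, 0, 1]
    - [3, -2, -1, 0, 1]
    - [3, -2, -1, 0, 1]

```text
time: 4.08
tool_pos: [0.4711, 0.2019, 0.0382]
tool_rot: [0.516, 0.484, 0.516, -0.483]
contact_force: [0.2, 1.0, 5.3]
gripper_width: 0.638
```

```bash
python3 - <<'E'
from h import *
go(643,-124,111,5.6)
E
```

```text
shift [-72.7 150.6 336.3] turn -0.0332 dist 376.0 j6 0.19
```

Emit:
play_rows:
  plan:
    - [-20, 0, 0, 0, 1]
    - [-60, 0, 0, 0, 1]
    - [-78, 0, 0, 0, 1]
    - [-78, 20, 45, 0, 1]
    - [-78, 42, 92, -0.01, 1]
    - [-78, 63, 140, -0.015, 1]
    - [-78, 84, 187, -0.02, 1]
    - [-78, 105, 234, -0.033, 1]

```text
time: 5.08
tool_pos: [0.5895, -0.0264, 0.1132]
tool_rot: [0.523, 0.474, 0.525, -0.476]
contact_force: [1.2, 1.2, -3.9]
gripper_width: 0.636
```

Emit:
play_rows:
  plan:
    - [0, 20, 45, 0, 1]
    - [0, 36, 85, 0, 1]
    - [0, 45, 102, 0, 1]
    - [0, 45, 102, 0, 1]
    - [0, 45, 102, 0, 1]

```text
time: 5.7
tool_pos: [0.644, -0.1209, 0.1142]
tool_rot: [0.523, 0.475, 0.525, -0.475]
contact_force: [-0.7, 0.3, -3.8]
gripper_width: 0.634
```

```bash
python3 - <<'E'
from h import *
go(643,-124,39,5.6)
f=grab('wrist','w2.png'); p=cloud(f)
B=((0.54,.7),(-.2,.3))
clusters(p,f['img'],0.024,0.036,*B)
clusters(p,f['img'],0.049,0.058,*B)
E
```

```text
shift [75.2 -1.1  3.1] turn 0.0007 dist 75.0 j6 -0.4
0.024 px [254.  12.] n 1526 circ [628.1  26.2] 24.5 zmed 0.0282 rgb [233. 229. 224.]
0.024 px [255. 105.] n 3009 circ [635.6 -45.7] 25.9 zmed 0.0282 rgb [237. 232. 227.]
0.024 px [256. 190.] n 1458 circ [ 643.8 -124.4] 25.7 zmed 0.0283 rgb [178. 174. 170.]
0.049 px [255. 107.] n 134 circ [635.5 -45.7] 4.9 zmed 0.0507 rgb [194. 186. 185.]
```

View pics/w2.png

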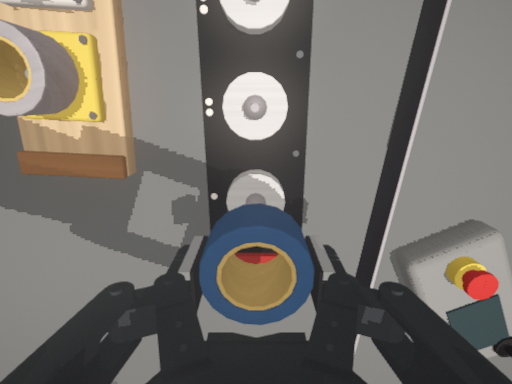

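The view shows blue held upright in the jaws (258,265) above place one (a single dot at 213,196). The target is 3 mm farther along the row, so I'm lowering.

Emit:
play_rows:
  plan:
    - [0, -0.5, 3.5, 0, 1]
    - [25, -0.5, 3.5, 0, 1]
    - [50, -0.5, 3.5, 0, 1]
    - [65, -0.5, 3.5, 0, 1]
    - [75, -0.5, 3.5, 0, 1]
    - [75, -0.5, 3.5, 0, 1]
    - [75, -0.5, 3.5, 0, 1]

```text
time: 6.62
tool_pos: [0.6456, -0.126, 0.0415]
tool_rot: [0.524, 0.475, 0.523, -0.475]
contact_force: [0.0, 0.2, -4.7]
gripper_width: 0.634
```

Emit:
play_rows:
  plan:
    - [3, -1, -1, 0, 1]
    - [3, -1, -1, 0, 1]
    - [3, -1, -1, 0, 1]

```text
time: 7.0
tool_pos: [0.6444, -0.125, 0.0382]
tool_rot: [0.524, 0.475, 0.523, -0.475]
contact_force: [0.8, -0.4, -1.3]
gripper_width: 0.638
```

Emit:
play_rows:
  plan:
    - [0, 0, 0, 0, -1]
    - [0, 0, 0, 0, -1]
    - [0, 0, 0, 0, -1]
    - [0, 0, 0, 0, -1]
    - [-25, 0, 0, 0, -1]
    - [-60, 0, 0, 0, -1]
    - [-100, 0, 0, 0, -1]
    - [-100, 0, 0, 0, -1]

```text
time: 8.0
tool_pos: [0.6465, -0.1256, 0.1425]
tool_rot: [0.527, 0.476, 0.521, -0.474]
contact_force: [0.3, -0.8, -0.4]
gripper_width: 1.001
```

```bash
python3 - <<'E'
from h import *
go(470.5,123,140,3.7)
f=grab('side'); p=cloud(f)
clusters(p,f['img'],0.061,0.1,(.4,.7),(-.2,.3))
E
```

```text
shift [   0.4 -150.9 -264.6] turn 0.0331 dist 305.0 j6 -0.4
0.061 px [237. 104.] n 225 circ [ 642.8 -121.9] 28.6 zmed 0.0683 rgb [65. 79. 93.]
0.061 px [292. 139.] n 351 circ [478.9 -35.9] 29.4 zmed 0.0727 rgb [157. 141. 126.]
0.061 px [284. 163.] n 450 circ [475.   44.7] 29.6 zmed 0.0773 rgb [186. 149.  66.]
0.061 px [276. 189.] n 569 circ [470.4 125.4] 28.7 zmed 0.0819 rgb [68. 57. 36.]
```

Emit:
play_rows:
  plan:
    - [0, -25, -44, 0.01, -1]
    - [0, -50, -88, 0.02, -1]
    - [0, -76, -132, 0.033, -1]
    - [0, -101, -177, 0.033, -1]
    - [0, -126, -221, 0.033, -1]
    - [0, -148, -259, 0.033, -1]
    - [0, -151, -264.6, 0.033, -1]
    - [0, -151, -264.6, 0.033, -1]

```text
time: 9.05
tool_pos: [0.4671, 0.1237, 0.1363]
tool_rot: [0.516, 0.483, 0.516, -0.484]
contact_force: [-0.6, 0.5, -0.5]
gripper_width: 1.003
```

Emit:
play_rows:
  plan:
    - [0, 0, 0, 0, -1]
    - [0, 0, 0, 0, -1]

```text
time: 9.3
tool_pos: [0.4682, 0.123, 0.1372]
tool_rot: [0.516, 0.484, 0.516, -0.484]
contact_force: [-0.5, 0.2, -0.8]
gripper_width: 1.001
```

```bash
python3 - <<'E'
from h import *
go(470.5,123,41,3.7)
E
```

```text
shift [96.2  2.3  0.2] turn -0.0014 dist 96.0 j6 0.04
```

Emit:
play_rows:
  plan:
    - [30, 1, 0, 0, -1]
    - [65, 1, 0, 0, -1]
    - [85, 1, 0, 0, -1]
    - [97, 1, 0, 0, -1]
    - [97, 1, 0, 0, -1]
    - [97, 1, 0, 0, 1]
    - [97, 1, 0, 0, 1]
    - [97, 1, 0, 0, 1]

```text
time: 10.3
tool_pos: [0.4702, 0.124, 0.0419]
tool_rot: [0.517, 0.485, 0.515, -0.483]
contact_force: [1.3, 0.7, 4.1]
gripper_width: 0.635
```

Emit:
play_rows:
  plan:
    - [0, 0, 0, 0, 1]
    - [0, 0, 0, 0, 1]
    - [0, 0, 0, 0, 1]
    - [0, 0, 0, 0, 1]

```text
time: 10.8
tool_pos: [0.4702, 0.124, 0.0419]
tool_rot: [0.517, 0.484, 0.515, -0.483]
contact_force: [1.8, -0.8, 6.1]
gripper_width: 0.645
```

```bash
python3 - <<'E'
from h import *
go(635.6,-45.5,118,5.6)
E
```

```text
shift [-75.5 154.4 179.8] turn -0.0331 dist 249.0 j6 0.04
```

Emit:
play_rows:
  plan:
    - [-20, 0, 0, 0, 1]
    - [-60, 0, 0, 0, 1]
    - [-78, 0, 0, 0, 1]
    - [-78, 35, 40, 0, 1]
    - [-78, 70, 80, -0.01, 1]
    - [-78, 105, 120, -0.015, 1]
    - [-78, 135, 158, -0.02, 1]
    - [-78, 154, 180, -0.033, 1]

```text
time: 11.8
tool_pos: [0.6341, -0.0476, 0.1163]
tool_rot: [0.523, 0.475, 0.524, -0.476]
contact_force: [-0.2, 0.3, -3.3]
gripper_width: 0.632
```

Emit:
play_rows:
  plan:
    - [0, 0, 0, 0, 1]
    - [0, 0, 0, 0, 1]
    - [0, 0, 0, 0, 1]

```text
time: 12.18
tool_pos: [0.6329, -0.0449, 0.1175]
tool_rot: [0.523, 0.475, 0.525, -0.475]
contact_force: [-2.0, -0.6, -3.3]
gripper_width: 0.64
```

```bash
python3 - <<'E'
from h import *
go(635.6,-45.5,42,5.6)
f=grab('wrist','w3.png'); p=cloud(f)
clusters(p,f['img'],0.024,0.036,(.54,.7),(-.2,.3),100)
f=grab('scene','s3.png')
E
```

```text
shift [75.5  2.8  1. ] turn 0.0008 dist 76.0 j6 -0.29
0.024 px [259.  10.] n 1243 circ [619.9 102.9] 23.4 zmed 0.0281 rgb [232. 228. 223.]
0.024 px [259. 100.] n 2968 circ [627.4  34.1] 25.9 zmed 0.0282 rgb [235. 230. 225.]
0.024 px [260. 187.] n 1594 circ [635.5 -45.1] 25.7 zmed 0.0282 rgb [186. 181. 176.]
```

View pics/w3.png

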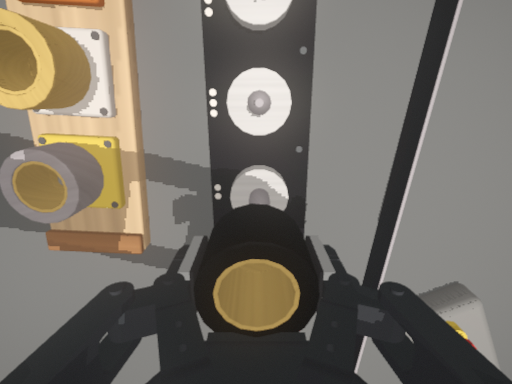

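Black is held upright (257,270) over place two, with two dots at (217,192). Lowering.

Emit:
play_rows:
  plan:
    - [0, 2, 1, 0, 1]
    - [25, 2, 1, 0, 1]
    - [50, 2, 1, 0, 1]
    - [65, 2, 1, 0, 1]
    - [76.5, 2, 1, 0, 1]
    - [76.5, 2, 1, 0, 1]
    - [76.5, 2, 1, 0, 1]

```text
time: 13.15
tool_pos: [0.6366, -0.0467, 0.0424]
tool_rot: [0.524, 0.475, 0.523, -0.475]
contact_force: [0.5, -0.4, -3.4]
gripper_width: 0.634
```

Emit:
play_rows:
  plan:
    - [1.5, 0, 0, 0, 1]
    - [1.5, 0, 0, 0, 1]
    - [1.5, 0, 0, 0, 1]

```text
time: 13.52
tool_pos: [0.6367, -0.0467, 0.0418]
tool_rot: [0.524, 0.475, 0.523, -0.475]
contact_force: [-4.0, 1.0, 5.7]
gripper_width: 0.637
```

Seated, since the contact force is now upward. Releasing.

Emit:
play_rows:
  plan:
    - [0, 0, 0, 0, -1]
    - [0, 0, 0, 0, -1]
    - [0, 0, 0, 0, -1]
    - [0, 0, 0, 0, -1]
    - [-25, 0, 0, 0, -1]
    - [-60, 0, 0, 0, -1]
    - [-98, 0, 0, 0, -1]
    - [-98, 0, 0, 0, -1]

```text
time: 14.52
tool_pos: [0.6388, -0.0471, 0.143]
tool_rot: [0.526, 0.477, 0.521, -0.473]
contact_force: [0.2, -0.9, 0.7]
gripper_width: 1.001
```

```bash
python3 - <<'E'
from h import *
go(475,45,140,3.7)
f=grab('side'); p=cloud(f)
clusters(p,f['img'],0.061,0.1,(.4,.7),(-.2,.3))
E
```

```text
shift [   1.5 -154.  -107.6] turn 0.0331 dist 188.0 j6 -0.29
0.061 px [231. 116.] n 659 circ [636.3 -83.9] 68.0 zmed 0.0714 rgb [60. 60. 54.]
0.061 px [292. 139.] n 347 circ [478. -35.] 29.1 zmed 0.0728 rgb [123. 111.  98.]
0.061 px [284. 163.] n 455 circ [474.   44.3] 29.7 zmed 0.0773 rgb [185. 149.  66.]
```

Emit:
play_rows:
  plan:
    - [0, -45, -32, 0.01, -1]
    - [0, -90, -64, 0.02, -1]
    - [0, -135, -95, 0.033, -1]
    - [0, -152, -107.6, 0.033, -1]
    - [0, -152, -107.6, 0.033, -1]
    - [0, -152, -107.6, 0.033, -1]
    - [0, -152, -107.6, 0.033, -1]

```text
time: 15.45
tool_pos: [0.4749, 0.0452, 0.1381]
tool_rot: [0.516, 0.484, 0.516, -0.484]
contact_force: [0.7, -0.6, 0.2]
gripper_width: 1.003
```

```bash
python3 - <<'E'
from h import *
go(475,45,41,3.7)
E
```

```text
shift [97.1  0.1  0.2] turn -0.0007 dist 97.0 j6 -0.13
```

Emit:
play_rows:
  plan:
    - [30, 0, 0, 0, -1]
    - [65, 0, 0, 0, -1]
    - [85, 0, 0, 0, -1]
    - [97, 0, 0, 0, -1]
    - [97, 0, 0, 0, -1]
    - [97, 0, 0, 0, 1]
    - [97, 0, 0, 0, 1]
    - [97, 0, 0, 0, 1]

```text
time: 16.45
tool_pos: [0.4754, 0.0455, 0.043]
tool_rot: [0.517, 0.484, 0.515, -0.483]
contact_force: [-1.3, -0.6, 5.2]
gripper_width: 0.639
```

Emit:
play_rows:
  plan:
    - [0, 0, 0, 0, 1]
    - [0, 0, 0, 0, 1]
    - [0, 0, 0, 0, 1]
    - [0, 0, 0, 0, 1]

```text
time: 16.95
tool_pos: [0.4754, 0.0455, 0.043]
tool_rot: [0.517, 0.484, 0.515, -0.483]
contact_force: [-1.9, -0.8, 5.5]
gripper_width: 0.642
```

```bash
python3 - <<'E'
from h import *
go(627.5,34.5,118,5.6)
E
```

```text
shift [-74.7 151.3  20.9] turn -0.033 dist 170.0 j6 -0.12
```

Emit:
play_rows:
  plan:
    - [-20, 0, 0, 0, 1]
    - [-60, 0, 0, 0, 1]
    - [-78, 0, 0, 0, 1]
    - [-78, 45, 7, 0, 1]
    - [-78, 90, 13, -0.01, 1]
    - [-78, 135, 19, -0.02, 1]
    - [-78, 151, 21, -0.033, 1]
    - [-78, 151, 21, -0.033, 1]

```text
time: 17.95
tool_pos: [0.6263, 0.0343, 0.1177]
tool_rot: [0.523, 0.475, 0.524, -0.476]
contact_force: [0.2, 0.1, -5.4]
gripper_width: 0.64
```

Emit:
play_rows:
  plan:
    - [0, 0, 0, 0, 1]
    - [0, 0, 0, 0, 1]
    - [0, 0, 0, 0, 1]

```text
time: 18.32
tool_pos: [0.6257, 0.0346, 0.1193]
tool_rot: [0.524, 0.475, 0.524, -0.475]
contact_force: [0.5, -0.5, -4.4]
gripper_width: 0.642
```

```bash
python3 - <<'E'
from h import *
go(627.4,34.5,43,5.6)
f=grab('wrist','w4.png'); p=cloud(f)
clusters(p,f['img'],0.024,0.036,(.54,.7),(-.2,.3),100)
E
```

```text
shift [76.3  1.7  0.2] turn -0.0001 dist 76.0 j6 -0.16
0.024 px [257. 100.] n 2924 circ [619.2 113.8] 25.8 zmed 0.0282 rgb [220. 216. 211.]
0.024 px [258. 187.] n 1638 circ [627.3  34.2] 26.0 zmed 0.0282 rgb [172. 167. 162.]
```

View pics/w4.png

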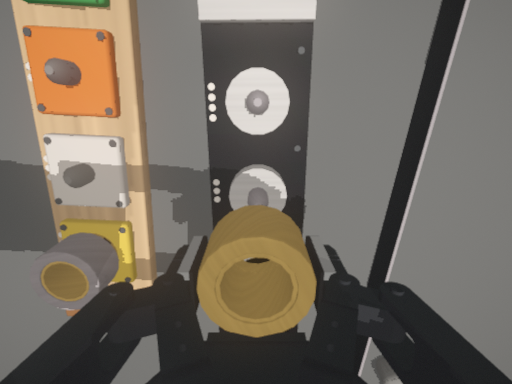

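Bronze is held upright (258,270) over place three, with three dots at (216,190). Lowering.

Emit:
play_rows:
  plan:
    - [0, 1, 0, 0, 1]
    - [25, 1, 0, 0, 1]
    - [50, 1, 0, 0, 1]
    - [65, 1, 0, 0, 1]
    - [76, 1, 0, 0, 1]
    - [78, 1, 0, 0, 1]
    - [78, 1, 0, 0, 1]
    - [78, 1, 0, 0, 1]

```text
time: 19.38
tool_pos: [0.628, 0.0345, 0.043]
tool_rot: [0.524, 0.475, 0.523, -0.475]
contact_force: [-5.5, -0.8, 5.4]
gripper_width: 0.642
```

Emit:
play_rows:
  plan:
    - [0, 0, 0, 0, -1]
    - [0, 0, 0, 0, -1]
    - [0, 0, 0, 0, -1]
    - [0, 0, 0, 0, -1]
    - [-25, 0, 0, 0, -1]
    - [-60, 0, 0, 0, -1]
    - [-98, 0, 0, 0, -1]
    - [-98, 0, 0, 0, -1]

```text
time: 20.38
tool_pos: [0.6301, 0.0344, 0.1439]
tool_rot: [0.526, 0.477, 0.521, -0.473]
contact_force: [0.2, -0.4, 0.5]
gripper_width: 0.999
```

```bash
python3 - <<'E'
from h import *
go(479.5,-36,140,3.7)
f=grab('side'); p=cloud(f)
clusters(p,f['img'],0.061,0.1,(.4,.7),(-.2,.3))
E
```

```text
shift [   2.7 -156.8   55.4] turn 0.033 dist 166.0 j6 -0.16
0.061 px [228. 121.] n 432 circ [648.1 -68.7] 55.6 zmed 0.0764 rgb [59. 54. 43.]
0.061 px [244. 108.] n 22 circ [ 619.8 -111. ] 10.5 zmed 0.0663 rgb [ 38.  68. 102.]
0.061 px [292. 139.] n 350 circ [477.9 -36.2] 29.8 zmed 0.0729 rgb [121. 109.  96.]
0.061 px [220. 146.] n 421 circ [628.4  35.1] 28.8 zmed 0.0771 rgb [151. 120.  56.]
```

Emit:
play_rows:
  plan:
    - [0, -45, 17, 0.01, -1]
    - [0, -90, 34, 0.02, -1]
    - [0, -135, 50, 0.033, -1]
    - [0, -155, 55, 0.033, -1]
    - [0, -155, 55, 0.033, -1]
    - [0, -155, 55, 0.033, -1]
    - [0, -155, 55, 0.033, -1]

```text
time: 21.3
tool_pos: [0.479, -0.035, 0.1391]
tool_rot: [0.516, 0.483, 0.516, -0.483]
contact_force: [-0.3, 0.3, -0.5]
gripper_width: 1.002
```

```bash
python3 - <<'E'
from h import *
go(479,-36.3,41,3.7)
E
```

```text
shift [98.1 -0.   1.3] turn 0.0006 dist 98.0 j6 -0.29
```

Emit:
play_rows:
  plan:
    - [30, 0, 1, 0, -1]
    - [65, 0, 1, 0, -1]
    - [85, 0, 1, 0, -1]
    - [98, 0, 1, 0, -1]
    - [98, 0, 1, 0, -1]
    - [98, 0, 1, 0, 1]
    - [98, 0, 1, 0, 1]
    - [98, 0, 1, 0, 1]

```text
time: 22.3
tool_pos: [0.4796, -0.0366, 0.0429]
tool_rot: [0.517, 0.484, 0.515, -0.483]
contact_force: [-0.8, 0.0, 4.5]
gripper_width: 0.629
```

Emit:
play_rows:
  plan:
    - [0, 0, 0, 0, 1]
    - [0, 0, 0, 0, 1]
    - [0, 0, 0, 0, 1]
    - [0, 0, 0, 0, 1]

```text
time: 22.8
tool_pos: [0.4796, -0.0366, 0.0429]
tool_rot: [0.517, 0.484, 0.515, -0.483]
contact_force: [-0.5, 0.6, 5.6]
gripper_width: 0.633
```

```bash
python3 - <<'E'
from h import *
go(619.3,114,118,5.6)
E
```

```text
shift [ -74.9  149.3 -141.2] turn -0.0331 dist 219.0 j6 -0.3
```

Emit:
play_rows:
  plan:
    - [-20, 0, 0, 0, 1]
    - [-60, 0, 0, 0, 1]
    - [-78, 0, 0, 0, 1]
    - [-78, 35, -33, 0, 1]
    - [-78, 73, -70, -0.01, 1]
    - [-78, 110, -105, -0.02, 1]
    - [-78, 140, -133, -0.033, 1]
    - [-78, 149, -141, -0.033, 1]

```text
time: 23.8
tool_pos: [0.6183, 0.1157, 0.1176]
tool_rot: [0.524, 0.474, 0.525, -0.475]
contact_force: [0.4, -0.9, -4.9]
gripper_width: 0.629
```

Emit:
play_rows:
  plan:
    - [0, 0, 0, 0, 1]
    - [0, 0, 0, 0, 1]
    - [0, 0, 0, 0, 1]
    - [0, 0, 0, 0, 1]

```text
time: 24.3
tool_pos: [0.6177, 0.1134, 0.1194]
tool_rot: [0.524, 0.475, 0.524, -0.475]
contact_force: [-0.1, 0.3, -4.2]
gripper_width: 0.627
```

```bash
python3 - <<'E'
from h import *
go(619.3,114,43,5.6)
f=grab('wrist','w5.png'); p=cloud(f)
clusters(p,f['img'],0.024,0.036,(.54,.7),(-.2,.3),100)
E
```

```text
shift [76.4  1.6 -0.5] turn -0.001 dist 76.0 j6 -0.03
0.024 px [258. 186.] n 1614 circ [619.2 113.9] 25.9 zmed 0.0283 rgb [171. 166. 162.]
0.024 px [256. 253.] n 223 circ [624.4  52.3] 17.5 zmed 0.0282 rgb [156. 149. 141.]
```

View pics/w5.png

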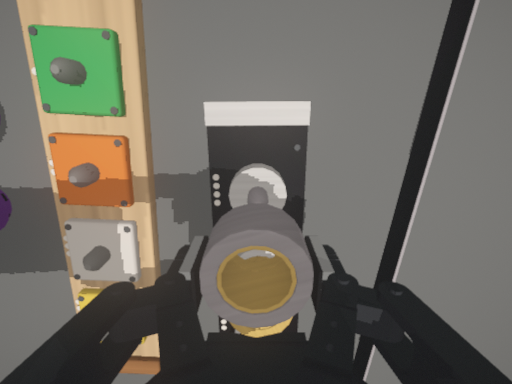

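Steel is held upright (257,265) over place four, with four dots at (216,190). Lowering.

Emit:
play_rows:
  plan:
    - [0, 1, 0, 0, 1]
    - [25, 1, 0, 0, 1]
    - [50, 1, 0, 0, 1]
    - [65, 1, 0, 0, 1]
    - [76, 1, 0, 0, 1]
    - [78, 1, 0, 0, 1]
    - [78, 1, 0, 0, 1]
    - [78, 1, 0, 0, 1]

```text
time: 25.35
tool_pos: [0.6197, 0.1142, 0.0429]
tool_rot: [0.524, 0.475, 0.523, -0.475]
contact_force: [-4.1, -0.7, 5.3]
gripper_width: 0.63
```

Emit:
play_rows:
  plan:
    - [0, 0, 0, 0, -1]
    - [0, 0, 0, 0, -1]
    - [0, 0, 0, 0, -1]
    - [0, 0, 0, 0, -1]
    - [-25, 0, 0, 0, -1]
    - [-60, 0, 0, 0, -1]
    - [-110, 0, 0, 0, -1]
    - [-150, 0, 0, 0, -1]

```text
time: 26.35
tool_pos: [0.6194, 0.1142, 0.1935]
tool_rot: [0.524, 0.475, 0.523, -0.475]
contact_force: [0.9, 0.4, -0.1]
gripper_width: 1.0
```

Emit:
play_rows:
  plan:
    - [0, -60, 0, 0, -1]
    - [0, -120, 0, 0, -1]
    - [0, -180, 0, 0, -1]
    - [0, -180, 0, 0, -1]
    - [0, -180, 0, 0, -1]
    - [0, -180, 0, 0, -1]

```text
time: 27.1
tool_pos: [0.4414, 0.0966, 0.1921]
tool_rot: [0.524, 0.475, 0.523, -0.475]
contact_force: [0.1, -0.1, -0.1]
gripper_width: 0.997
```

```bash
python3 - <<'E'
from h import *
f=grab('side','side9.png'); p=cloud(f)
for z in (0.0655,): clusters(p,f['img'],z,0.12,(.53,.7),(-.2,.45))
for n in ('side','scene'):
    f=grab(n,n+'9.png'); p=cloud(f); im=f['img']
    for nm,c,h in (('blue',(643.7,-124.5),40),('black',(635.6,-45.3),55),('bronze',(627.4,34.3),50),('steel',(619.3,114),45)):
        d=np.hypot(p[...,0]*1000-c[0],p[...,1]*1000-c[1]); q=p[(d<38)&(abs(p[...,2]*1000-30-h)<4)]
        print(n,nm,circ(q),len(q),(np.median(q[:,2])*1000-h).round(1), 'tilt',np.linalg.lstsq(np.c_[q[:,:2],np.ones(len(q))],q[:,2],rcond=None)[0][:2].round(3))
    print('sphere',np.median(p[(p[...,2]>.09)&(p[...,2]<.12)&(abs(p[...,0]-.535)<.05)&(abs(p[...,1]-.375)<.05)],0))
    o=dict(np.load('/tmp/%s.npz'%n)); p=cloud(o); print('before',np.median(p[(p[...,2]>.09)&(p[...,2]<.12)&(abs(p[...,0]-.535)<.05)&(abs(p[...,1]-.375)<.05)],0))
E
```

```text
0.0655 px [231. 116.] n 568 circ [641.2 -82.7] 66.9 zmed 0.0745 rgb [70. 70. 64.]
0.0655 px [220. 145.] n 366 circ [627.7  35. ] 29.0 zmed 0.078 rgb [189. 152.  68.]
0.0655 px [211. 172.] n 350 circ [619.4 114.8] 30.1 zmed 0.0734 rgb [165. 150. 137.]
0.0655 px [196. 277.] n 176 circ [536.8 370. ] 13.5 zmed 0.104 rgb [206. 205. 199.]
side blue (array([ 644.7, -121.5]), 28.8) 171 28.9 tilt [-0.001  0.008]
side black (array([636.4, -45. ]), 28.9) 203 29.2 tilt [0.007 0.001]
side bronze (array([627.1,  34.2]), 28.6) 231 29.2 tilt [-0.003  0.001]
side steel (array([620.3, 114.2]), 28.7) 272 29.0 tilt [0.004 0.003]
sphere [0.53364676 0.37335423 0.10384465]
before [0.53349304 0.37324513 0.10397353]
scene blue (array([ 644.9, -125. ]), 29.1) 260 30.4 tilt [-0.006  0.003]
scene black (array([637.1, -49.3]), 29.6) 242 30.6 tilt [-0.002 -0.003]
scene bronze (array([628.8,  32. ]), 29.2) 216 30.3 tilt [0.004 0.014]
scene steel (array([621.5, 112.5]), 29.1) 195 30.6 tilt [-0.01   0.013]
sphere [0.54191721 0.36145476 0.10340863]
before [0.54117343 0.36082018 0.10405237]
```

View pics/side9.png

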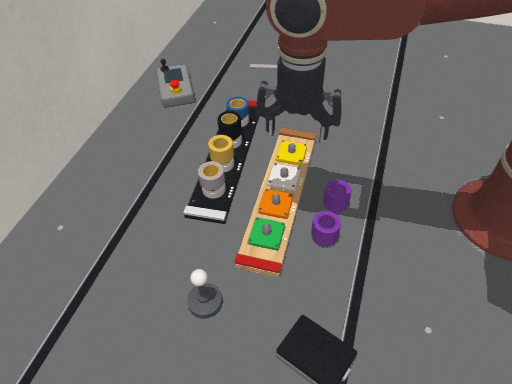

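The final view shows blue, black, bronze and steel in order from the fixture's red end, at (238,105), (230,125), (221,150) and (211,175). All are seated and upright. The sphere at (200,290) has not moved.

```bash
python3 -c "
from plant import manip
print(manip.job_done())"
```

```text
the job is handed in; nothing more can be done
None
```

I moved all four bushes to the fixture and handed the job in at about 27 s of the 93 s allowed. Counted from the fixture's red end they are blue, black, bronze and steel, the same order as on the carrier. `job_done()` reports no verdict.

- **Position:** both fixed cameras put every bush within about 4 mm of its spigot. The largest offset was black, which the scene camera put 4 mm off along the row and the side camera under 1 mm off. The limit is 12 mm.
- **Seating:** undersides measured 28.9 to 30.6 mm over the table; the seats are at 30 mm.
- **Upright and released:** tilt was under 0.02 rad for all four, against a limit of 0.1. The gripper is open and clear of them.
- **Reference sphere:** it has moved less than 1.5 mm by either camera, which is within measuring noise. The two cameras disagree by about 14 mm on its absolute position, probably because each takes its median over the side of the ball it sees, so I compared each camera only with its own first picture.

No check failed.

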